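Free a stuck movement cup from a meter case

TASK

The brass movement cup is stuck in the iron meter case. Grip its rim, turn it clockwise (seen from above) until the two pips on its rim line up with the two index ribs on the case, pull it straight up and out, and stand it upright on the round cork mat, wholly on the mat, set down and not dropped. Keep the cup upright throughout and leave the other things where they are.

Things in the scene. Friction and masses are not known exactly. Their poses are not given: they have to be found in the camera images.
- cup_center (a point): Centre (on the axis, 45.5 mm above the underside) of the loose brass movement cup: round, outside diameter 54 mm, 91 mm tall, 0.2 to 0.42 kg; z up its axis. The upper 41 mm is an open cup with a 4 mm wall, the rest is solid. On its rim, on the cup's +x and -x, stand two pips (4 mm high, 5 mm wide, not proud of the outside).
- cup: The same cup; origin at the centre of its underside. Below each pip a bayonet lug 8 mm wide reaches 33.5 mm from the axis, its top 47 mm above the underside. At the start the cup stands in the case, its rim 36 mm above the case's rim, its lugs hidden under the case's flange, which blocks a straight pull.
- case: Iron meter case on a 120 x 120 x 12 mm aluminium plate, fixed. Origin: centre of the plate's underside, on the table; z is the case's axis. Outside diameter 84 mm, rim 72 mm above the origin, inner floor 17 mm above it. Three spring pads inside press on the cup: it resists turning (about 0.2 N m) and, for the first 26 mm, pulling (up to 12 N).
- case_rim (a point): Centre of the case's mouth at rim height; axes as the case's. A 6 mm thick inner flange leaves a 58 mm bore with two gaps, on the case's +x and -x, each marked by a steel index rib 2 mm high on the rim. The cup comes free with its x axis along the case's x axis (either way round) within 0.15 rad; it starts 0.55 to 1.15 rad anticlockwise of that. Its underside leaves the mouth after 55 mm of lift.
- round_mat: The round cork mat, fixed on the table, 130 mm diameter, 4 mm thick; origin at the centre of its underside. The cup's destination.
- square_mat: The square cork mat, fixed, 120 x 120 mm, 4 mm thick, with the lens on it; origin at the centre of its underside. Not the destination.
- lens: Green glass lens, loose, 52 mm diameter, 11 mm thick, lying on the square mat; origin at the centre of its underside. Leave alone.
- dome: Chrome meter dome, loose, 100 mm diameter, 60 mm high; origin at the centre of its underside. Leave alone.
- cog: Steel timer cog, loose, 48 mm diameter, 12 mm high, lying flat; origin at the centre of its underside. Leave alone.
- lock_plate: Black iron lock plate, loose, 55 x 36 x 6 mm, lying flat; origin at the centre of its underside. Leave alone.
- screwdriver: Loose screwdriver lying on the table along its own x axis. Leave alone.
- oil_can: Closed upright oil can, loose, 48 mm diameter, 90 mm high; origin at the centre of its underside. Leave alone.

How it is judged:
By the outcome, as a careful person would: the job done as asked, in the order asked, and still so for the second after the job is handed in, with the robot touching nothing.
It also fails if it takes over 43 s, if anything falls off the work surface, if the arm or the gripper's body presses on something with over 40 N, if the wrist force passes 120 N, or if a joint passes its speed limit or range.

ROBOT

A 6-joint arm with a two-finger parallel gripper is mounted at the origin on the work surface. World frame = base frame: x ahead of the robot, y to its left, z up, the work surface at z = 0. Lengths are in m, angles in degrees, forces in N, time in s.
With the tool pointing down it reaches from about 0.4 to 0.825 m from the base axis. Payload 7 kg.
Tool frame: the origin (TCP) lies between the finger pads; the fingertips stand 22 mm ahead of it and the grasp point (between the pads) lies 3 mm ahead of it; z points along the fingers, y is the direction in which the jaws open and shut (so a half turn about z gives the same grasp; the last joint's range is limited). The gripper opens to 88 mm and grips with 3 to 60 N. Pads are 19 mm wide; open, the fingers measure 130 mm over their backs; the gripper's body (78 mm by 193 mm) begins 47 mm behind the grasp point.
Start: joints at [90.59, 20.546, 0.682, 0, -70.136, -16.507], TCP at [0.185, 0.649, 0.249] pointing down, gripper open.
Joint ranges: [-176.03, 176.03], [-82.01, 121.73], [-58.28, 71.71], [-173.87, 95.51], [-174.79, -0.11], [-173.66, 173.66]. Speed limits (degrees/s): [136.94, 136.94, 172.46, 180, 180, 180].

INTERFACE

Orientations are given as [roll, pitch, yaw] about the fixed x, y, z axes, in that order (R = Rz(yaw) Ry(pitch) Rx(roll)).
In Python, from plant import telemetry, cams, r gives the robot as it stands.
- The arm moves only by the tool carry_out, never from a script. Its argument "commands" is one flat list of numbers, 5 for each row, row after row: the shift along the world's x, y, z as a fraction of full scale, then the turn about the world's z as a fraction of full scale, then the gripper's target within -1 to 1 (shut at 1, half-way at 0, fully open at -1). In form: [x, y, z, turn, claw, x, y, z, turn, claw, ...]. A call has 1 to 8 rows; each row shifts and turns the commanded pose from where the row before left it; what a row does not reach is not made up. Full scale, the value 1, is 0.04 m for a shift and 4 degrees for a turn. A row lasts 1/10 s, in which the tool goes at most 50 mm and 8.59 degrees, less where a joint would pass 70% of its speed; a pose out of reach is approached as far as the arm can. A call with a number of a shift or a turn outside -1 to 1 is refused whole. A call with a gripper value outside its range is refused whole. The fingers move at their own pace and stop on an object; "grip_force" is the grip in N (left out, the last holds). Time passes only in rows, so rows that do not move let the fingers close. It gives the time, the measured TCP pose, the force and the opening at its end, in the units of the state.
- telemetry.get_state(): the state, without advancing time (a new reading comes with each control period).
- cams.capture(name): name is "scene" or "top"; returns a dict with "frame" (400x640x3 uint8, red, green, blue), "camera_matrix" (3x3 intrinsics, pixels), "k1" (the pictures are not rectified: a ray, as slopes to the right and down, at radius r is drawn at 1 + k1 r^2 times it, then the intrinsics apply), "camera_from_world" (4x4, takes a point from world to camera coordinates). Camera axes: x right, y down, z forward; pixel columns grow to the right and rows downward; lengths in m; the calibration is good to about 2 mm. A picture is of the moment at which its call begins. There is no depth.
- r.close_job(): hands the job in, once; it reports no verdict.
The state is a dict: "time_s": time; "joints": joint angles; "qd": joint speeds; "joint_torque": joint torques, N m; "tcp_pos": TCP position; "eef_rot": TCP orientation; "contact_force": force on the tool from outside, world axes, zero at the start; "moment": the same for the moment, N m; "gripper_width": finger opening in m.
Only numpy, scipy, OpenCV 4.12 (cv2) and the standard library are available. Lean on these libraries where they do the work, as an engineer would, in place of code of your own. Each camera call takes 0.05 s, during which the arm holds its last target. There are 200 camera calls.

## Working session

There is one attempt and no reset: what is moved stays moved. The work goes in short steps, Python scripts to look and compute and a tool call to move; the robot and the scene stay as the last step left them, time stands still between calls to the robot, and variables do not carry over. Pictures are saved under pics/ and viewed, about 8 in all and at most 12, crops included, and the job is handed in when it is done.

Besides the shell and the picture viewer there is one more tool, called after "Emit:" as a command line: name --argument value ..., lists and objects as JSON in quotes. carry_out: Moves the arm, as the interface text tells. Shift numbers are shares of 0.04 m and turn numbers shares of 4 degrees, none past 1 either way. Its arguments: {"type":"object","properties":{"commands":{"type":"array"},"grip_force":{"type":"number"}},"required":["commands"]}

```bash
mkdir -p pics
cat > h.py <<'E'
import numpy as np, cv2
from plant import telemetry, cams, r
def cap(name, save=None):
    c=cams.capture(name)
    if save: cv2.imwrite('pics/'+save, c['frame'][:,:,::-1])
    return c
def ray(c,u,v):
    K=np.array(c['camera_matrix']);T=np.array(c['camera_from_world']);k=c['k1']
    d=np.array([(u-K[0,2])/K[0,0],(v-K[1,2])/K[1,1]]);s=d.copy()
    for _ in range(20): s=d/(1+k*(s@s))
    R=T[:3,:3]; return -R.T@T[:3,3], R.T@np.array([s[0],s[1],1])
def onz(c,u,v,z):
    o,d=ray(c,u,v); return o+d*(z-o[2])/d[2]
def proj(c,p):
    T=np.array(c['camera_from_world']);q=T[:3,:3]@np.array(p)+T[:3,3]
    s=q[:2]/q[2]; s=s*(1+c['k1']*(s@s)); K=np.array(c['camera_matrix'])
    return K[0,0]*s[0]+K[0,2],K[1,1]*s[1]+K[1,2]
E
python3 - <<'E'
from h import *
for n in('scene','top'):
    c=cap(n,n+'0.png'); o,_=ray(c,320,200); print(n,o,c['camera_matrix'],c['k1'])
print(telemetry.get_state())
E
```

```text
scene [ 1.043811   -0.22477292  0.81283365] [[447.04375878   0.         317.11880614]
 [  0.         447.04375878 197.05785745]
 [  0.           0.           1.        ]] -0.07041078308606805
top [ 0.56736089 -0.02008342  0.90056683] [[387.96280732   0.         315.39206445]
 [  0.         387.96280732 201.04080289]
 [  0.           0.           1.        ]] -0.05074748355895564
{'time_s': 0.1, 'joints': array([ 9.05899461e+01,  2.05874213e+01,  6.38542777e-01, -1.65130767e-02,
       -7.01349950e+01, -1.65056941e+01]), 'qd': array([-0.02525346, -0.04358969,  0.17440402,  0.14037727,  0.01843958,
       -0.0033886 ]), 'joint_torque': array([-1.32570232e-03, -5.84166098e+01,  2.93749076e+01,  7.01548263e+00,
        1.01277253e-02, -4.92106869e-05]), 'tcp_pos': array([0.1850338 , 0.6487266 , 0.24771553]), 'eef_rot': array([ 1.79915172e+02, -8.94698940e-03, -1.59213640e+01]), 'contact_force': array([ 0.48663593,  0.26073368, -0.85947556]), 'moment': array([ 0.03985956, -0.03171908, -0.06403348]), 'gripper_width': 0.08772801311012372}
```

View pics/top0.png

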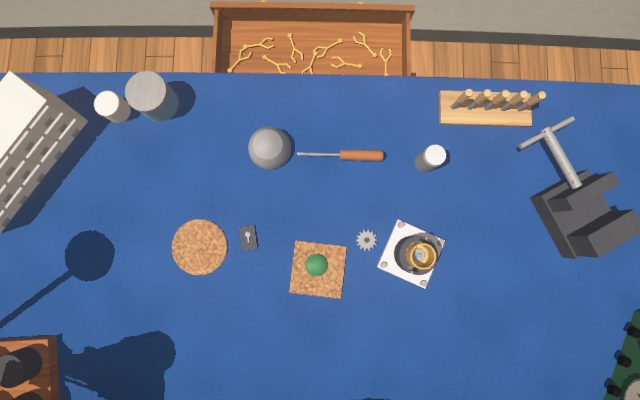

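View pics/scene0.png

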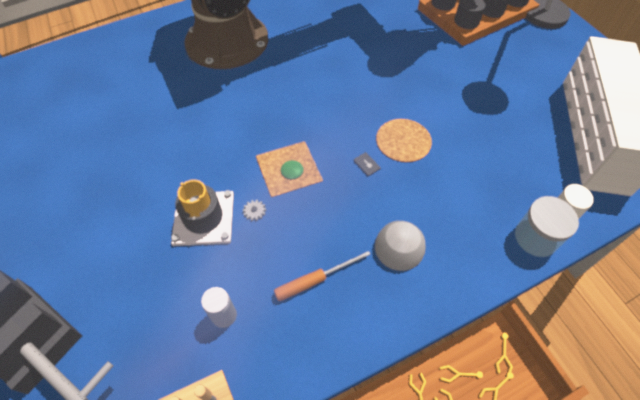

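The top view shows the round mat at about (199,247), the case at (412,254) with the cup rim at (421,255), and the square mat at (318,270). The scene view shows the cup at (194,195). Next: zoomed crops of the cup.

Run:
```python
from h import *
a=cv2.imread('pics/top0.png')[210:300,370:460]; b=cv2.imread('pics/scene0.png')[165:255,160:250]
z=lambda i:cv2.resize(i,None,fx=4.4,fy=4.4,interpolation=cv2.INTER_CUBIC)
cv2.imwrite('pics/z0.png',np.hstack([z(a),z(b)]))
c=cams.capture('top')
f=c['frame']; hsv=cv2.cvtColor(f,cv2.COLOR_RGB2HSV)
def ell(x0,x1,y0,y1,lo,hi):
    m=cv2.inRange(hsv,lo,hi); n=np.zeros_like(m); n[y0:y1,x0:x1]=m[y0:y1,x0:x1]
    n=cv2.morphologyEx(n,cv2.MORPH_CLOSE,np.ones((3,3)))
    k=max(cv2.findContours(n,0,2)[0],key=cv2.contourArea); return k,cv2.minEnclosingCircle(k)
k,e=ell(160,240,210,285,(5,60,60),(25,255,255)); print('mat',e,onz(c,*e[0],.004))
k,e=ell(395,445,230,280,(12,110,80),(30,255,255)); print('cup',e,onz(c,*e[0],.108), cv2.boundingRect(k))
m=cv2.inRange(hsv,(0,0,120),(180,70,255)); n=np.zeros_like(m); n[210:300,370:455]=m[210:300,370:455]
k=cv2.convexHull(max(cv2.findContours(n,0,2)[0],key=cv2.contourArea)); rr=cv2.minAreaRect(k); print('plate',rr,onz(c,*rr[0],.012))
P=[onz(c,*p,.012)[:2] for p in cv2.boxPoints(rr)]; print(P)
```

```text
mat ((199.08621215820312, 246.87930297851562), 28.0312557220459) [0.53192988 0.24665686 0.004     ]
cup ((420.43243408203125, 255.32432556152344), 15.299639701843262) [ 0.52726182 -0.23569094  0.108     ] (406, 243, 30, 26)
plate ((410.966552734375, 253.3767547607422), (53.58879089355469, 53.58879089355469), 23.498567581176758) [ 0.52650576 -0.24004485  0.012     ]
[array([ 0.49387097, -0.15955772]), array([ 0.60644902, -0.20798239]), array([ 0.55934712, -0.32154581]), array([ 0.44730808, -0.27198079])]
```

View pics/z0.png

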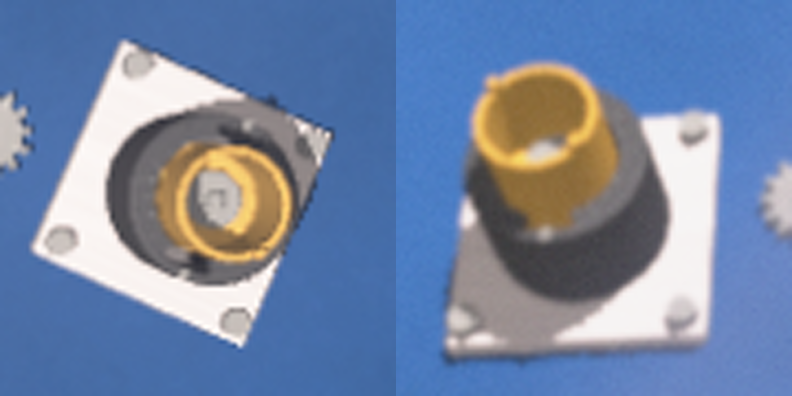

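The crop shows the ribs in the top view at about (426,238) and (412,272), and the pips in the scene view at (182,184) and (201,198). I'll turn these into angles.

Run:
```python
from h import *
c=cams.capture('top'); s=cams.capture('scene')
A=lambda p,q:np.degrees(np.arctan2(*(q-p)[1::-1]))%180
p,q=onz(c,426.1,238.4,.074),onz(c,412,271.8,.074); print('ribs',p,q,(p+q)/2,np.linalg.norm(p-q),A(p,q))
p,q=onz(s,181.8,184.1,.111),onz(s,201.4,198,.111); print('pips scene',p,q,(p+q)/2,np.linalg.norm(p-q),A(p,q))
p,q=onz(c,370+212/4.4,210+152/4.4,.111),onz(c,370+266/4.4,210+252/4.4,.111); print('pips top',p,q,(p+q)/2,np.linalg.norm(p-q),A(p,q))
print('rim top',onz(c,423.4,256.1,.108)); print('rim scene',onz(s,160+(540-396)/4.4,165+117/4.4,.108))
```

```text
ribs [ 0.5615602 -0.257159   0.074    ] [ 0.49060899 -0.22696094  0.074     ] [ 0.52608459 -0.24205997  0.074     ] 0.07711028961396157 156.9445534610667
pips scene [ 0.50272638 -0.24968152  0.111     ] [ 0.54969388 -0.22577982  0.111     ] [ 0.52621013 -0.23773067  0.111     ] 0.05269950213046156 26.971484893390002
pips top [ 0.549118   -0.23028682  0.111     ] [ 0.50363601 -0.25534268  0.111     ] [ 0.526377   -0.24281475  0.111     ] 0.05192694816480464 28.85020748563511
rim top [ 0.5257789  -0.24178143  0.108     ]
rim scene [ 0.52641171 -0.23608309  0.108     ]
```

Emit:
carry_out --commands '[0.7,-0.9,0,0,-1,0.7,-0.9,0,0,-1,0.7,-0.9,0,0,-1,0.7,-0.9,0,0,-1,0.7,-0.9,0,0,-1,0.7,-0.9,0,0,-1,0.7,-0.9,0,0,-1,0.7,-0.9,0,0,-1]' --grip_force 50

```text
time_s: 1.05
tcp_pos: [0.4099, 0.3595, 0.2488]
eef_rot: [-180.0, -0.0, -15.9]
contact_force: [1.3, 1.1, 0.8]
gripper_width: 0.0876
```

Emit:
carry_out --commands '[0.7,-0.9,0,0,-1,0.7,-0.9,0,0,-1,0.7,-0.9,0,0,-1,0.7,-0.9,0,0,-1,0,-1,0,0,-1,0,-1,0,0,-1,0,-1,0,0,-1,0,-1,0,0,-1]'

```text
time_s: 1.85
tcp_pos: [0.5209, 0.0554, 0.2486]
eef_rot: [-180.0, -0.0, -15.9]
contact_force: [1.6, -0.3, 0.3]
gripper_width: 0.0876
```

Emit:
carry_out --commands '[0.12,-1,0,0,-1,0,-1,0,0,-1,0,-1,0,0,-1,0,-1,0,0,-1,0,-1,0,0,-1,0,-1,0,0,-1,0,-1,0,0,-1,0,-0.42,0,0,-1]'

```text
time_s: 2.65
tcp_pos: [0.5255, -0.2425, 0.2483]
eef_rot: [180.0, 0.0, -16.0]
contact_force: [0.1, 0.1, -0.7]
gripper_width: 0.0875
```

Emit:
carry_out --commands '[0,0,-1,0,-1,0,0,-1,0,-1,0,0,0,0,-1]'

```text
time_s: 2.95
tcp_pos: [0.5223, -0.2392, 0.1635]
eef_rot: [180.0, 0.5, -16.0]
contact_force: [-1.7, -0.2, 0.1]
gripper_width: 0.0876
```

Run:
```python
from h import *
print(telemetry.get_state()['tcp_pos'],telemetry.get_state()['joints'])
a=cap('top')['frame'][190:310,350:470,::-1]; b=cap('scene')['frame'][120:240,130:250,::-1]
z=lambda i:cv2.resize(i,None,fx=3.3,fy=3.3,interpolation=cv2.INTER_CUBIC)
cv2.imwrite('pics/z1.png',np.hstack([z(a),z(b)]))
```

```text
[ 0.52231532 -0.23917851  0.16348011] [ -5.15750665  15.48219859 -18.44818486  -0.10456316 -56.60881218
  79.2045526 ]
```

View pics/z1.png

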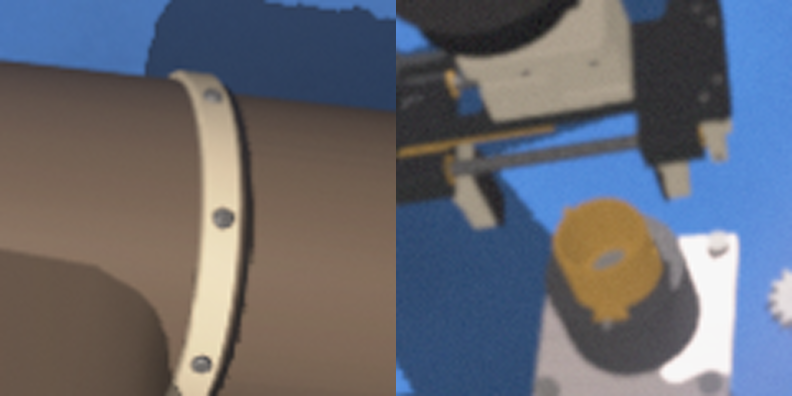

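The scene crop shows the open fingertips at about (157,187) and (215,178) px, above and astride the cup rim. I'll check the centring by ray.

Run:
```python
from h import *
c=cams.capture('scene'); st=telemetry.get_state(); print(st['tcp_pos'],st['eef_rot'],st['contact_force'])
z=st['tcp_pos'][2]-.022
for u,v in((157,187.3),(215,177.9),(186.1,182.4)): print(onz(c,u,v,z))
print(proj(c,(.526,-.24,.108)),proj(c,(.526,-.236,.108)))
```

```text
[ 0.52697813 -0.24000371  0.17033369] [ 1.79964386e+02 -9.68774021e-02 -1.58683831e+01] [-0.72824299 -0.53811512  1.02078639]
[ 0.51785002 -0.29110541  0.14833369]
[ 0.54575226 -0.18962791  0.14833369]
[ 0.53145482 -0.24018722  0.14833369]
(np.float64(190.6932887433772), np.float64(192.20411378732135)) (np.float64(192.70268122969168), np.float64(191.41143294571742))
```

Emit:
carry_out --commands '[0,0,-0.5,0,-1,0,0,0,0,-1,0,0,0,0,-1]'

```text
time_s: 3.4
tcp_pos: [0.5268, -0.2398, 0.1504]
eef_rot: [180.0, -0.1, -15.9]
contact_force: [0.3, 0.4, 0.1]
gripper_width: 0.0879
```

Emit:
carry_out --commands '[0,0,-0.4,0,-1,0,0,-0.4,0,-1,0,0,-0.4,0,-1,0,0,0,0,-1,0,0,0,0,-1]'

```text
time_s: 3.9
tcp_pos: [0.5267, -0.2399, 0.1019]
eef_rot: [180.0, -0.1, -15.9]
contact_force: [-0.7, 0.0, -0.2]
gripper_width: 0.0877
```

Run:
```python
from h import *
b=cap('scene')['frame'][140:240,140:260,::-1]
cv2.imwrite('pics/z2.png',cv2.resize(b,None,fx=5,fy=5,interpolation=cv2.INTER_CUBIC))
st=telemetry.get_state(); print(st['tcp_pos'],st['contact_force'])
```

```text
[ 0.52693832 -0.2398992   0.1022037 ] [ 0.846553    0.57763801 -0.09589733]
```

View pics/z2.png

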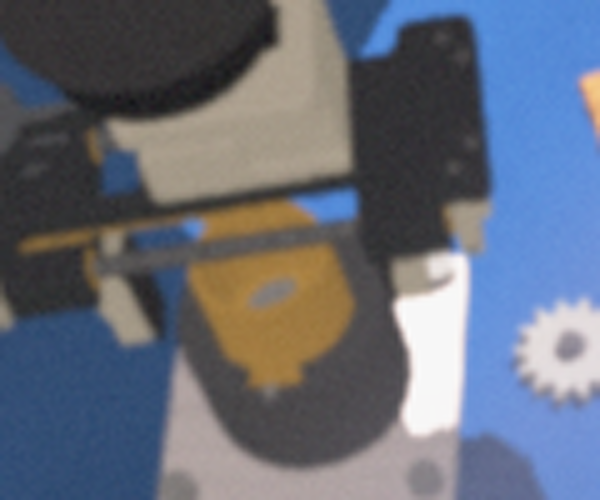

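The fingers stand astride the cup, tips at crop (140,343) and (410,298) against a cup spanning about 190–352, so it is centred. Closing.

Emit:
carry_out --commands '[0,0,0,0,1,0,0,0,0,1,0,0,0,0,1,0,0,0,0,1,0,0,0,0,1,0,0,0,0,1,0,0,0,0,1,0,0,0,0,1]' --grip_force 50

```text
time_s: 4.75
tcp_pos: [0.5259, -0.2399, 0.1006]
eef_rot: [180.0, -0.0, -15.9]
contact_force: [-0.8, -1.9, 0.1]
gripper_width: 0.0532
```

Emit:
carry_out --commands '[0,0,0,-0.8,1,0,0,0,-0.8,1,0,0,0,-0.8,1,0,0,0,-0.8,1,0,0,0,-0.8,1,0,0,0,-0.8,1,0,0,0,-0.8,1,0,0,0,-0.8,1]'

```text
time_s: 5.55
tcp_pos: [0.525, -0.2398, 0.0998]
eef_rot: [179.9, 0.1, -41.6]
contact_force: [-0.1, -2.2, -3.4]
gripper_width: 0.0536
```

Emit:
carry_out --commands '[0,0,0,-0.8,1,0,0,0,-0.8,1,0,0,0,-0.8,1,0,0,0,-0.8,1,0,0,0,-0.8,1,0,0,0,-0.8,1,0,0,0,-0.8,1,0,0,0,-0.8,1]'

```text
time_s: 6.35
tcp_pos: [0.5242, -0.2402, 0.0996]
eef_rot: [179.8, 0.1, -67.2]
contact_force: [-2.6, -6.4, -3.3]
gripper_width: 0.0534
```

Emit:
carry_out --commands '[0,0,0,0,1,0,0,0,0,1,0,0,0,0,1]'

```text
time_s: 6.65
tcp_pos: [0.5244, -0.2402, 0.0997]
eef_rot: [179.8, 0.1, -67.2]
contact_force: [-3.2, -5.1, -3.9]
gripper_width: 0.0536
```

Run:
```python
from h import *
b=cap('scene')['frame'][140:240,140:260,::-1]
cv2.imwrite('pics/z3.png',cv2.resize(b,None,fx=5,fy=5,interpolation=cv2.INTER_CUBIC))
st=telemetry.get_state(); print(st['tcp_pos'],st['eef_rot'],st['contact_force'],st['moment'])
```

```text
[ 0.52439793 -0.24018488  0.09963948] [ 1.79833225e+02  6.47734217e-02 -6.71526552e+01] [-2.31196619 -5.60887214 -4.0962647 ] [-2.02480898  0.71425708 -0.01625015]
```

View pics/z3.png

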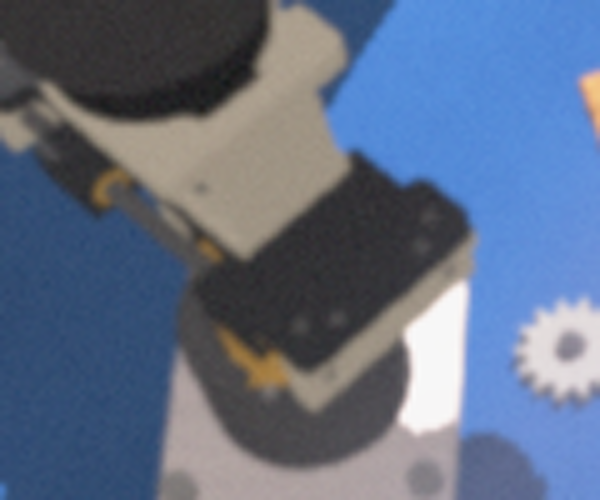

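The gripper now hides the pips. The rib and its gap show at about (194,218) px. I'll try a gentle pull and watch the force.

Emit:
carry_out --commands '[0,0,0.1,0,1,0,0,0.1,0,1]'

```text
time_s: 6.9
tcp_pos: [0.5242, -0.2399, 0.1066]
eef_rot: [179.8, 0.1, -67.2]
contact_force: [0.2, -6.3, -13.9]
gripper_width: 0.0537
```

Emit:
carry_out --commands '[0,0,0.1,0,1,0,0,0.1,0,1,0,0,0,0,1]'

```text
time_s: 7.2
tcp_pos: [0.5244, -0.2399, 0.1152]
eef_rot: [179.8, 0.1, -67.2]
contact_force: [-1.7, -4.1, -7.3]
gripper_width: 0.0536
```

Force stayed under 14 N and is falling, so the cup is free. Continuing straight up.

Emit:
carry_out --commands '[0,0,0.3,0,1,0,0,0.3,0,1,0,0,0.4,0,1,0,0,0.5,0,1,0,0,0.5,0,1,0,0,0.5,0,1,0,0,0.5,0,1,0,0,0,0,1]'

```text
time_s: 8.0
tcp_pos: [0.5274, -0.2397, 0.2397]
eef_rot: [-179.7, -0.2, -67.1]
contact_force: [0.6, -0.1, -3.4]
gripper_width: 0.0536
```

Run:
```python
from h import *
b=cap('scene')['frame'][80:240,110:270,::-1]
cv2.imwrite('pics/z4.png',cv2.resize(b,None,fx=3.5,fy=3.5,interpolation=cv2.INTER_CUBIC))
st=telemetry.get_state(); print(st['tcp_pos'],st['eef_rot'],st['contact_force'])
```

```text
[ 0.52651698 -0.23938815  0.23771083] [-1.79834965e+02 -5.24204212e-02 -6.71131143e+01] [ 0.35821809 -0.03510342 -4.69224244]
```

View pics/z4.png

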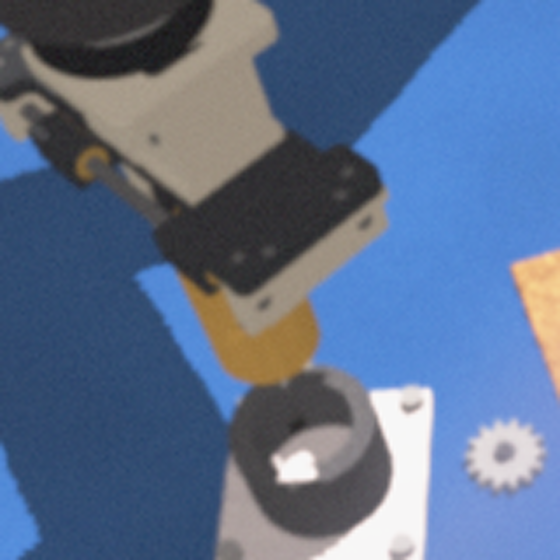

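The cup is out, upright, with its underside about 155 mm up, and the case is empty. Now I'll double-check the mat position in the scene view and carry the cup over.

Run:
```python
from h import *
c=cams.capture('scene'); hsv=cv2.cvtColor(c['frame'],cv2.COLOR_RGB2HSV)
m=cv2.inRange(hsv,(5,60,60),(25,255,255)); n=np.zeros_like(m); n[105:175,365:445]=m[105:175,365:445]
k=max(cv2.findContours(cv2.morphologyEx(n,cv2.MORPH_CLOSE,np.ones((3,3))),0,2)[0],key=cv2.contourArea)
P=np.array([onz(c,*p[0],.003)[:2] for p in k])
print(cv2.minEnclosingCircle(P.astype(np.float32)))
```

```text
((0.5297466516494751, 0.2501068711280823), 0.06441210210323334)
```

Emit:
carry_out --commands '[0,0.3,0,0,1,0,0.6,0,0,1,0,0.7,0,0,1,0,0.7,0,0,1,0,0.7,0,0,1,0,0.7,0,0,1,0,0.7,0,0,1,0,0.7,0,0,1]'

```text
time_s: 8.9
tcp_pos: [0.5249, -0.0341, 0.2352]
eef_rot: [179.9, 0.0, -67.1]
contact_force: [0.9, -0.4, -4.3]
gripper_width: 0.0535
```

Emit:
carry_out --commands '[0.05,0.7,0,0,1,0.05,0.7,0,0,1,0,0.7,0,0,1,0,0.7,0,0,1,0,0.7,0,0,1,0,0.7,0,0,1,0,0.7,0,0,1,0,0.7,0,0,1]'

```text
time_s: 9.7
tcp_pos: [0.5287, 0.1896, 0.2351]
eef_rot: [179.9, -0.0, -67.1]
contact_force: [0.4, -1.2, -4.1]
gripper_width: 0.0535
```

Emit:
carry_out --commands '[0,0.7,0,0,1,0,0.5,0,0,1,0,0.3,0,0,1,0,0,0,0,1,0,0,0,0,1]'

```text
time_s: 10.2
tcp_pos: [0.5295, 0.2479, 0.2361]
eef_rot: [179.9, -0.0, -67.1]
contact_force: [-0.1, -1.1, -3.8]
gripper_width: 0.0536
```

Emit:
carry_out --commands '[0,0,-0.4,0,1,0,0,-0.6,0,1,0,0,-0.6,0,1,0,0,-0.6,0,1,0,0,-0.6,0,1,0,0,-0.4,0,1,0,0,0,0,1,0,0,0,0,1]'

```text
time_s: 11.0
tcp_pos: [0.5302, 0.2476, 0.109]
eef_rot: [180.0, -0.0, -67.1]
contact_force: [0.6, 0.2, -3.0]
gripper_width: 0.0538
```

Run:
```python
from h import *
c=cap('scene'); b=c['frame'][50:190,330:490,::-1]
cv2.imwrite('pics/z5.png',cv2.resize(b,None,fx=4,fy=4,interpolation=cv2.INTER_CUBIC))
st=telemetry.get_state(); print(st['tcp_pos'],st['eef_rot'],st['contact_force'])
```

```text
[0.53062606 0.24812941 0.10965251] [-1.79922784e+02  4.80917433e-03 -6.71391010e+01] [-0.04720954  0.23770539 -3.44738087]
```

View pics/z5.png

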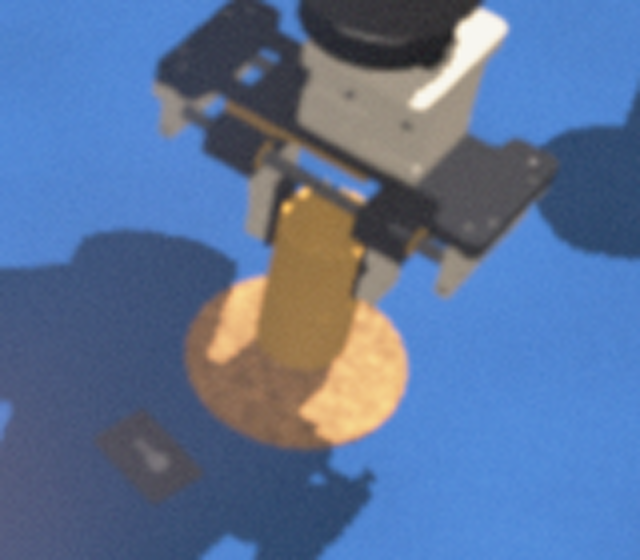

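The cup hangs upright over the mat, its bottom at crop (300,370) and the mat centre at (297,360). Lowering slowly until it touches.

Emit:
carry_out --commands '[0,0,-0.15,0,1,0,0,-0.15,0,1,0,0,-0.1,0,1,0,0,0,0,1,0,0,0,0,1]'

```text
time_s: 11.55
tcp_pos: [0.5299, 0.2483, 0.0925]
eef_rot: [180.0, -0.0, -67.1]
contact_force: [1.2, 0.3, -2.9]
gripper_width: 0.0535
```

Emit:
carry_out --commands '[0,0,-0.05,0,1,0,0,-0.03,0,1,0,0,0,0,1]'

```text
time_s: 11.85
tcp_pos: [0.5298, 0.2482, 0.0892]
eef_rot: [180.0, -0.0, -67.1]
contact_force: [0.1, -0.3, -3.3]
gripper_width: 0.0536
```

Emit:
carry_out --commands '[0,0,-0.03,0,1,0,0,0,0,1,0,0,0,0,1]'

```text
time_s: 12.15
tcp_pos: [0.53, 0.2484, 0.0883]
eef_rot: [-180.0, 0.0, -67.1]
contact_force: [-0.2, 0.3, -2.3]
gripper_width: 0.0538
```

Emit:
carry_out --commands '[0,0,-0.03,0,1,0,0,0,0,1,0,0,0,0,1]'

```text
time_s: 12.45
tcp_pos: [0.5301, 0.2483, 0.0882]
eef_rot: [-180.0, -0.0, -67.1]
contact_force: [-4.7, -2.1, 8.8]
gripper_width: 0.0535
```

Emit:
carry_out --commands '[0,0,-0.03,0,1,0,0,0,0,1,0,0,0,0,1]'

```text
time_s: 12.75
tcp_pos: [0.5301, 0.2483, 0.0881]
eef_rot: [-179.9, -0.0, -67.1]
contact_force: [-7.8, -2.8, 17.6]
gripper_width: 0.0534
```

Contact is felt. I'll relax the pressing and open.

Emit:
carry_out --commands '[0,0,0.04,0,1,0,0,0,0,1,0,0,0,0,0.2,0,0,0,0,-0.2,0,0,0,0,-0.6,0,0,0,0,-1,0,0,0,0,-1,0,0,0,0,-1]' --grip_force 20

```text
time_s: 13.55
tcp_pos: [0.5301, 0.2484, 0.0872]
eef_rot: [-180.0, -0.0, -67.1]
contact_force: [0.6, -0.9, -0.9]
gripper_width: 0.0806
```

Emit:
carry_out --commands '[0,0,0,0,-1,0,0,0,0,-1,0,0,0,0,-1]'

```text
time_s: 13.85
tcp_pos: [0.5299, 0.2483, 0.0873]
eef_rot: [180.0, 0.0, -67.1]
contact_force: [-0.5, -0.8, 0.4]
gripper_width: 0.0877
```

Emit:
carry_out --commands '[0,0,0.3,0,-1,0,0,0.5,0,-1,0,0,0.6,0,-1,0,0,0.6,0,-1,0,0,0.6,0,-1,0,0,0.6,0,-1,0,0,0.5,0,-1,0,0,0,0,-1]'

```text
time_s: 14.65
tcp_pos: [0.5313, 0.2491, 0.2398]
eef_rot: [-179.6, 0.1, -67.1]
contact_force: [0.6, 0.1, -0.1]
gripper_width: 0.0878
```

Emit:
carry_out --commands '[0,-0.7,0,0,-1,0,-0.7,0,0,-1,0,-0.7,0,0,-1,0,-0.7,0,0,-1,0,-0.7,0,0,-1,0,-0.7,0,0,-1,0,0,0,0,-1,0,0,0,0,-1]'

```text
time_s: 15.45
tcp_pos: [0.5298, 0.0797, 0.2356]
eef_rot: [-180.0, 0.0, -67.2]
contact_force: [-0.2, 0.3, 0.1]
gripper_width: 0.0879
```

Run:
```python
from h import *
c=cap('scene'); t=cap('top')
cv2.imwrite('pics/z6.png',np.vstack([cv2.resize(c['frame'][60:300,130:490,::-1],(450,300)),cv2.resize(t['frame'][100:310,140:455,::-1],(450,300))]))
st=telemetry.get_state(); print(st['tcp_pos'],st['contact_force'])
```

```text
[0.52994778 0.08066177 0.23548265] [-0.02072231 -0.27286406 -0.25933475]
```

View pics/z6.png

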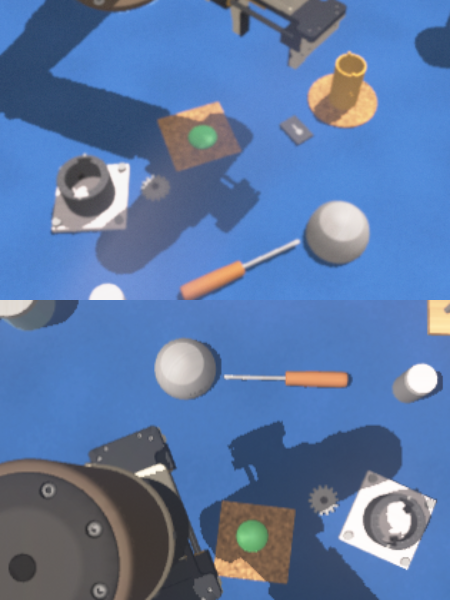

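The cup stands upright in the middle of the round mat, the case is empty, and everything else is where it was. Handing in.

```bash
python3 -c "
from h import *
print(r.close_job())"
```

```text
the job is handed in; nothing more can be done
None
```

The brass cup is out of the meter case and standing upright, near the centre of the round cork mat. I handed the job in at about 15.5 s of the 43 s allowed.

- **Turn and pull:** I gripped the rim at 50 N and turned it about 51° clockwise, the angle measured in the images. I then lifted it straight up with at most about 14 N showing in the readings.
- **Setting down:** I lowered the cup slowly onto the mat until contact. It pressed with about 18 N at the most, and I relaxed that before opening the fingers.
- **Final check:** The last scene picture shows the cup upright and wholly on the mat, the case empty, and the lens, cog, lock plate, screwdriver and dome unmoved. The oil can looks unmoved in the top view. The gripper was clear, with contact force near zero.
- **Not confirmed directly:** The gripper hid the pips after the turn, so I judged the alignment only by the low pulling force. In the last top view the arm covered the mat, so the placement was seen by the scene camera alone. The two cameras disagreed by up to about 6 mm on the cup's position and 4 mm on the mat's, within what the grip and mat allowed.

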